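# Put the stamp away in the push-to-open drawer

## Task

Press the front of the little plywood cabinet's drawer in until its touch latch lets go and, as you draw back, the drawer springs out; stand the wooden stamp upright on the floor of its tray, and push the drawer in again past the click so that it stays latched shut when you let go. How deep the latch has to be pressed differs from one time to the next, so go by feel, and never push the cabinet or its drawer with more than 18 N. Leave the other things on the table where they are.

Things in the scene. Friction and masses are not known exactly. Their poses are not given: they have to be found in the camera images.
- cabinet: fixed plywood cabinet with one drawer, carcass 170 deep x 130 wide x 94 high; origin at the centre of its underside, z up, +x points inward (front to back): the drawer opens along -x and is pressed along +x. Its push-push latch works only at a firm stop 6 to 16 inward of the shut place, unseen, different at each start and for opening and for shutting; ending over 1.5 short may do nothing
- drawer (a joint): how far the drawer is out, m: 0 (+-0.002) latched shut, 0.080 fully out, negative when pressed in past shut. A spring pushes it out (5 N at 0, 3.5 N at 0.080). Shut: press to the firm stop, let it come back, and it springs fully out at up to 0.2 m/s. Out: push to the firm stop, let it come back, and it catches at 0. The way to the stop takes 5 to 8 N, then force climbs 4 to 8 N/mm; 11 to 14 N is enough
- front_mid (a point): centre of the outer face of the drawer's front, moves with the drawer; axes as the cabinet's. The front is a flat wooden panel without a handle, 128 wide, 10 thick, from 5 to 93 above the table; shut, its back stands 19 in front of the carcass. Press it near the middle, as on its upper half with closed fingers pointing down
- tray_mid (a point): centre of the upper side of the tray's floor (14 above the table), 46.5 inward of the front's outer face, moves with the drawer; axes as the cabinet's. Inside, the tray is 71 (x) by 96 (y); side and rear walls 24 high above its floor, the front panel at its -x end. Fully out, all of it lies in front of the carcass, open from above
- stamp_mid (a point): centre of the loose wooden stamp, half-way up (36.5 above its underside); z is its upright axis. 50 to 85 g, 73 high: base block 26 (x) x 52 (y) x 20 high, neck 16 thick, round knob 24 across from 43 to 73 above the underside. Grip the knob about 58 above the underside (21.5 above this point)
- stamp_pad: the flat grey hinged ink-pad tin, 79 x 113 x 16, origin at the centre of its underside; bystander
- wind_timer: the white kitchen timer with a dial, 54 x 60 x 66, origin at the centre of its underside; bystander
- row_block: the bare wooden block lying flat, 58 x 125 x 30, origin at the centre of its underside; bystander
- tile_bundle: the banded bundle of tiles, 49 x 72 x 34, origin at the centre of its underside; bystander
- tea_mug: the mug, 78 x 112 x 92 with its handle, origin at the centre of its underside; bystander
Not all that is in view belongs to the job. Leave any pink, purple or turquoise look-alike of the part that bears stamp_mid alone.

How it is judged:
By the outcome, as a careful person would: the job done as asked, in the order asked, and still so for the second after the job is handed in, with the robot touching nothing.
It also fails if it takes over 72 s, if anything falls off the work surface, if the arm or the gripper's body presses on something with over 40 N, if the wrist force passes 120 N, or if a joint passes its speed limit or range.

## Robot

A 7-joint arm with a two-finger parallel gripper is mounted at the origin on a cart in front of the work surface, level with it; the furniture and walls round the work are solid. World frame = base frame: x ahead of the robot, y to its left, z up, the work surface at z = 0. Lengths are in m, angles in rad, forces in N, time in s.
With the tool pointing down it reaches from about 0.425 to 0.925 m from the base axis. Payload 6.8 kg.
Tool frame: the origin (TCP) lies on the centre line of the jaws, within the pads' length; the fingertips stand 19 mm ahead of it and the grasp point (between the pads) is the TCP (tcp_to_tips is the distance from the TCP to the fingertips, in m); x points along the fingers, y is the direction in which the jaws open and shut, and the axes are right-handed (so a half turn about x gives the same grasp; the last joint's range is limited). The gripper opens to 85 mm and grips with 20 to 120 N. Pads are 22 mm wide; open, the fingers measure 114 mm over their backs; the gripper's body (76 mm by 85 mm) begins 54 mm behind the grasp point. The pads swing forward as they close: fully open they stand 13 mm farther back than shut.
Start: joints at [1.143, 0.477, 0.022, 1.555, -0.011, 1.109, -0.083], TCP at [0.212, -0.641, 0.25] pointing down, gripper open.
Joint ranges: [-2.96, 2.96], [-0.34, 2.1], [-1.41, 1.46], [0.24, 2.44], [-1.37, 4.51], [0.17, 1.92], [-2.96, 2.96]. Speed limits (rad/s): [2.39, 2.39, 3.14, 3.14, 3.14, 3.14, 3.14].

## Interface

Orientations are given as a unit quaternion [w, x, y, z].
In Python, from station import get_obs, read_camera, hand_in, spot_in, cut_out, tcp_to_tips gives the robot as it stands.
- The arm moves only by the shell command python3 -m jog 'ROWS' [FORCE]. ROWS is JSON, a list of rows, each an object of numbers: "gripper": the closure, from 0 (fully open) to 1 (shut); "dx", "dy", "dz": the shift along the world's x, y, z in m; "rx", "ry", "rz": the turn, a rotation vector about the world's x, y, z in degrees. In form: [{"gripper": .., "dx": .., "dy": .., "dz": .., "rx": .., "ry": .., "rz": ..}, ...]. A call has 1 to 10 rows; each row is the pose to reach, as a shift and turn from the pose commanded when the call began; what a row does not reach only later rows make up. A row lasts 1/10 s, in which the tool goes at most 50 mm and 8.59 degrees, less where a joint would pass 70% of its speed; a pose out of reach is approached as far as the arm can. A call with a gripper value outside its range is refused whole. The fingers move at their own pace and stop on an object; FORCE is the grip in N (left out, the last holds). Time passes only in rows, so rows that repeat a pose let the fingers close. It gives the time, the measured TCP pose, the force and the opening at its end, in the units of the state.
- get_obs(): the state, without advancing time (a new reading comes with each control period).
- read_camera(name): name is "scene" or "top"; returns a dict with "pixels" (384x512x3 uint8, blue, green, red), "range_z" (384x512 float32, m along the optical axis (not along the pixel's ray), 0 where there is no reading), "camera_matrix" (3x3 intrinsics, pixels), "cam_to_world" (4x4, takes a point from camera to world coordinates). Camera axes: x right, y down, z forward; pixel columns grow to the right and rows downward; lengths in m; the calibration is good to about 2 mm. A picture is of the moment at which its call begins.
- hand_in(): hands the job in, once; it reports no verdict.
Trained networks look in the newest picture that a camera, given by its name, has taken for a name from the list of things; names that differ only in an ending like _2 or _b are one class to them, and where a whole thing is asked for, a point or a joint stands for the part that bears it (a point fixed in the world has none). Each returns a list of dicts, best first, with "conf" (0 to 1); they miss things now and then, are a little off and sometimes report something else, mostly with a low value. They report only what shows in the picture. A call takes as long as a camera call. They do not tell look-alikes from the thing itself.
- spot_in(camera, label): "box" ([centre column, centre row, width, height] in pixels, round what is visible of it).
- cut_out(camera, label): "mask" (384x512 bool, what is visible of it) and "box" ([centre column, centre row, width, height] in pixels, round what is visible of it).
The state is a dict: "t": time; "q": joint angles; "joint_vel": joint speeds; "joint_torque": joint torques, N m; "eef_pos": TCP position; "tool_rot": TCP orientation; "contact_force": force on the tool from outside, world axes, zero at the start; "torque": the same for the moment, N m; "gripper_width": opening from 0.0 (shut) to 1.0 (fully open).
Only numpy, scipy, OpenCV 4.12 (cv2) and the standard library are available. Lean on these libraries where they do the work, as an engineer would, in place of code of your own. Each camera call takes 0.05 s, during which the arm holds its last target. There are 200 camera calls.

## Working session

There is one attempt and no reset: what is moved stays moved. The work goes in short steps, Python scripts to look and compute and a shell command to move; the robot and the scene stay as the last step left them, time stands still between calls to the robot, and variables do not carry over. Pictures are saved under pics/ and viewed, about 8 in all and at most 12, crops included, and the job is handed in when it is done.

```bash
mkdir -p pics
cat > h.py <<'E'
import numpy as np,cv2
from station import *
def pts(c,mask=None):
    z=c["range_z"];K=c["camera_matrix"];T=c["cam_to_world"]
    v,u=np.mgrid[:z.shape[0],:z.shape[1]]
    P=np.stack([(u-K[0,2])/K[0,0]*z,(v-K[1,2])/K[1,1]*z,z],-1)@T[:3,:3].T+T[:3,3]
    P[z<=0]=np.nan
    return P
E
python3 - <<'E'
from h import *
ims=[]
for n in("scene","top"):
    c=read_camera(n);ims.append(c["pixels"]);P=pts(c)
    print(n,c["cam_to_world"][:3,3].round(2))
    for l in("cabinet","drawer","stamp_mid","stamp_pad","wind_timer","row_block","tile_bundle","tea_mug"):
        for d in cut_out(n,l)[:3]:
            if d["conf"]<.2: continue
            Q=P[d["mask"]];Q=Q[~np.isnan(Q[:,0])]
            print(l,round(d["conf"],2),np.round(d["box"]),np.percentile(Q,[3,50,97],axis=0).round(3).tolist() if len(Q) else None)
    cv2.imwrite(f"pics/{n}0.png",c["pixels"])
print(get_obs())
E
```

```text
scene [-0.52 -0.8   0.64]
cabinet 0.56 [257. 186.  55.  47.] [[0.5, -0.141, 0.005], [0.578, -0.087, 0.067], [0.693, 0.018, 0.095]]
drawer 0.96 [240. 192.  24.  27.] [[0.497, -0.091, 0.011], [0.514, -0.041, 0.049], [0.593, 0.026, 0.092]]
stamp_mid 0.8 [304. 228.  14.  23.] [[0.408, -0.385, -0.001], [0.423, -0.364, 0.02], [0.472, -0.335, 0.07]]
stamp_mid 0.72 [266. 218.  18.  25.] [[0.377, -0.245, -0.0], [0.397, -0.236, 0.02], [0.428, -0.219, 0.071]]
stamp_mid 0.66 [292. 214.  16.  18.] [[0.479, -0.308, -0.0], [0.489, -0.285, 0.019], [0.511, -0.26, 0.068]]
stamp_pad 0.63 [308. 209.  29.  13.] [[0.5, -0.342, 0.001], [0.587, -0.296, 0.015], [0.631, -0.243, 0.046]]
stamp_pad 0.38 [305. 228.  16.  23.] [[0.409, -0.385, -0.001], [0.424, -0.363, 0.02], [0.509, -0.327, 0.07]]
wind_timer 0.7 [304. 226.  16.  20.] [[0.408, -0.385, 0.001], [0.423, -0.364, 0.02], [0.462, -0.342, 0.071]]
wind_timer 0.67 [306. 193.  19.  20.] [[0.652, -0.273, 0.004], [0.668, -0.252, 0.042], [0.697, -0.221, 0.066]]
row_block 0.9 [379. 230.  40.  25.] [[0.55, -0.623, 0.002], [0.562, -0.567, 0.028], [0.607, -0.508, 0.
[... 1308 characters left out ...]
, 0.409, 0.092]]
{'t': 0.9, 'q': array([ 1.14291078,  0.47700126,  0.02238797,  1.55543633, -0.01147851,
        1.10927135, -0.0830913 ]), 'joint_vel': array([-0.0013288 , -0.00085606, -0.00047178,  0.00073071,  0.00195282,
        0.00108625,  0.00160726]), 'joint_torque': array([ 6.03382487e-04, -5.96295726e+01,  1.60631675e+00, -2.81538677e+01,
        1.24958495e-02,  1.41083943e-03,  2.85209740e-05]), 'eef_pos': array([ 0.21220346, -0.6407832 ,  0.25029146]), 'tool_rot': array([ 0.11258697,  0.69808765,  0.11257852, -0.69808588]), 'contact_force': array([ 0.10466089, -0.04014435,  0.3268032 ]), 'torque': array([-0.01147971,  0.05548179,  0.03012657]), 'gripper_width': 0.99703574163041}
```

View pics/scene0.png

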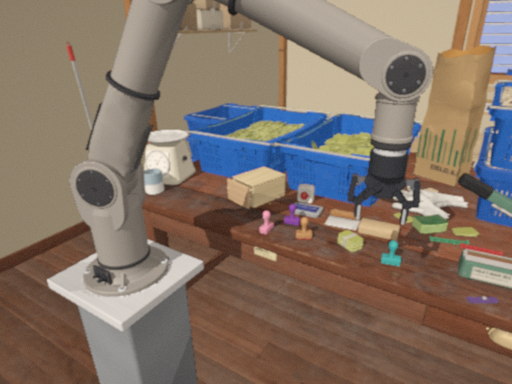

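View pics/top0.png

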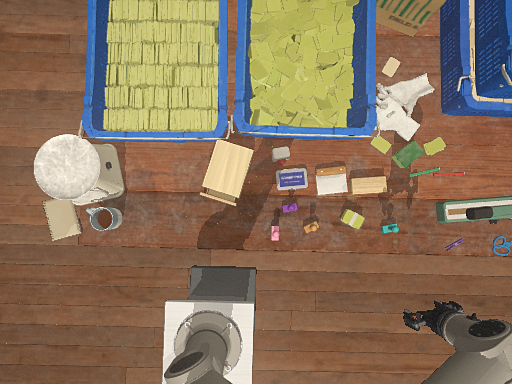

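Stamp candidates in the scene view are pink (267,221), purple (293,214), orange-brown wood (304,228) and turquoise (391,253). Only (304,228), which is top (311,227), is wooden. I'll confirm that in a crop and measure.

Run:
```python
from h import *
c=read_camera("top");P=pts(c);s=read_camera("scene");S=pts(s)
a=cv2.resize(c["pixels"][195:250,260:330],(560,440),interpolation=cv2.INTER_CUBIC)
b=cv2.resize(s["pixels"][200:245,255:325][:, :],(560//2*1,180),interpolation=cv2.INTER_CUBIC)
a[:180,:280]=0;a[:180,:280]=b
cv2.imwrite("pics/crop1.png",a)
def rect(Q,name):
    (x,y),(w,h),an=cv2.minAreaRect(Q[:,:2].astype(np.float32)*1000);print(name,len(Q),round(x),round(y),round(w),round(h),round(an,1))
def sel(P,x0,x1,y0,y1,z0,z1):
    m=(P[...,0]>x0)&(P[...,0]<x1)&(P[...,1]>y0)&(P[...,1]<y1)&(P[...,2]>z0)&(P[...,2]<z1);return P[m]
for n,p in(("top",P),("scene",S)):
    Q=sel(p,.48,.75,-.16,.05,.085,.105);rect(Q,n+" cab top")
    rect(sel(p,.39,.465,-.40,-.32,.008,.03),n+" stamp base")
    K=sel(p,.39,.465,-.40,-.32,.05,.085);print("knob",len(K),K.mean(0).round(3),K[:,2].max())
    B=sel(p,.39,.465,-.40,-.32,.01,.03);print(B.mean(0).round(4))
    xy=B[:,:2]-B[:,:2].mean(0);U,D,V=np.linalg.svd(xy);print("axis",V[0],D)
# front face from scene
Q=sel(S,.48,.6,-.10,.04,.015,.085)
A=np.c_[Q[:,:2],np.ones(len(Q))]
import itertools
best=None;rng=np.random.default_rng(0)
for _ in range(500):
    i,j=rng.choice(len(Q),2,False);d=Q[j,:2]-Q[i,:2]
    L=np.linalg.norm(d)
    if L<.04: continue
    n=np.array([-d[1],d[0]])/L;r=abs((Q[:,:2]-Q[i,:2])@n)<.002
    if best is None or r.sum()>best.sum(): best=r
F=Q[best];m=F[:,:2].mean(0);V=np.linalg.svd(F[:,:2]-m)[2];print("front",len(F),m,V[0],np.degrees(np.arctan2(V[0][1],V[0][0])),F.min(0),F.max(0))
```

```text
top cab top 2022 611 -53 131 200 73.8
top stamp base 73 430 -357 26 51 27.2
knob 43 [ 0.43  -0.356  0.069] 0.07508039401132871
[ 0.4303 -0.3532  0.0208]
axis [-0.5263953   0.85023996] [0.14688075 0.06622484]
scene cab top 757 635 -39 203 259 81.3
scene stamp base 107 427 -363 29 50 31.2
knob 55 [ 0.423 -0.363  0.064] 0.07336366603056621
[ 0.4237 -0.3643  0.019 ]
axis [ 0.48739813 -0.87317986] [0.14278855 0.07174389]
front 250 [ 0.51340908 -0.0341664 ] [-0.26345572 -0.96467149] -105.27521177379995 [ 0.49671962 -0.09371606  0.01529842] [0.53242976 0.03132409 0.08457696]
```

View pics/crop1.png

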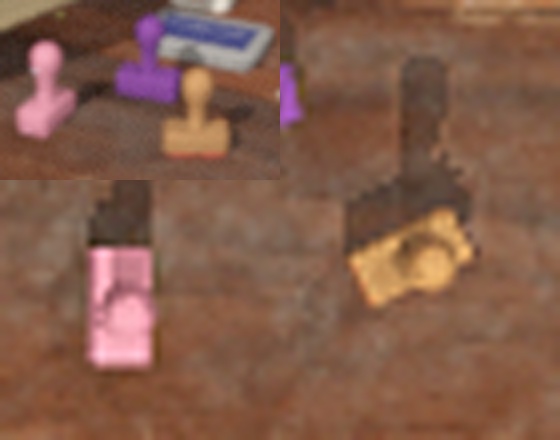

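The crop confirms it: the wooden stamp is at top pixel (311,227), world about (0.430, -0.358), with its x axis yawed about 29°. The pink one sits at lower left, the purple one at upper left. The cabinet's inward axis is at about -15.8° and its shut front_mid at about (0.515, -0.028). Next I move in front of the drawer with closed fingers.

```bash
python3 -m jog '[{"gripper":1,"dx":0.261,"dy":0.625,"dz":0,"rz":-34},{"gripper":1,"dx":0.261,"dy":0.625,"dz":0,"rz":-34},{"gripper":1,"dx":0.261,"dy":0.625,"dz":0,"rz":-34},{"gripper":1,"dx":0.261,"dy":0.625,"dz":0,"rz":-34},{"gripper":1,"dx":0.261,"dy":0.625,"dz":0,"rz":-34},{"gripper":1,"dx":0.261,"dy":0.625,"dz":0,"rz":-34},{"gripper":1,"dx":0.261,"dy":0.625,"dz":0,"rz":-34},{"gripper":1,"dx":0.261,"dy":0.625,"dz":0,"rz":-34},{"gripper":1,"dx":0.261,"dy":0.625,"dz":0,"rz":-34},{"gripper":1,"dx":0.261,"dy":0.625,"dz":0,"rz":-34}]'
```

```text
$[0]: bad value
```

```bash
python3 -m jog '[{"gripper":1.0,"dx":0.02,"dy":0.045,"dz":0.0,"rx":0.0,"ry":0.0,"rz":-8.0}]'
```

```text
t: 1.1
eef_pos: [0.2276, -0.6001, 0.2499]
tool_rot: [-0.061, -0.704, -0.059, 0.705]
contact_force: [1.0, 1.3, 0.1]
gripper_width: 0.858
```

```bash
python3 -m jog '[{"gripper":1.0,"dx":0.241,"dy":0.58,"dz":0.0,"rx":0.0,"ry":0.0,"rz":-26.0},{"gripper":1.0,"dx":0.241,"dy":0.58,"dz":0.0,"rx":0.0,"ry":0.0,"rz":-26.0},{"gripper":1.0,"dx":0.241,"dy":0.58,"dz":0.0,"rx":0.0,"ry":0.0,"rz":-26.0},{"gripper":1.0,"dx":0.241,"dy":0.58,"dz":0.0,"rx":0.0,"ry":0.0,"rz":-26.0},{"gripper":1.0,"dx":0.241,"dy":0.58,"dz":0.0,"rx":0.0,"ry":0.0,"rz":-26.0},{"gripper":1.0,"dx":0.241,"dy":0.58,"dz":0.0,"rx":0.0,"ry":0.0,"rz":-26.0},{"gripper":1.0,"dx":0.241,"dy":0.58,"dz":0.0,"rx":0.0,"ry":0.0,"rz":-26.0},{"gripper":1.0,"dx":0.241,"dy":0.58,"dz":0.0,"rx":0.0,"ry":0.0,"rz":-26.0},{"gripper":1.0,"dx":0.241,"dy":0.58,"dz":0.0,"rx":0.0,"ry":0.0,"rz":-26.0},{"gripper":1.0,"dx":0.241,"dy":0.58,"dz":0.0,"rx":0.0,"ry":0.0,"rz":-26.0}]'
```

```text
t: 2.1
eef_pos: [0.4238, -0.1341, 0.2508]
tool_rot: [-0.096, 0.701, -0.097, -0.7]
contact_force: [0.2, -0.3, 0.3]
gripper_width: -0.001
```

```bash
python3 -m jog '[{"gripper":1.0,"dx":0.02,"dy":0.048,"dz":0.0,"rx":0.0,"ry":0.0,"rz":0.0},{"gripper":1.0,"dx":0.038,"dy":0.09,"dz":-0.01,"rx":0.0,"ry":0.0,"rz":0.0},{"gripper":1.0,"dx":0.038,"dy":0.09,"dz":-0.05,"rx":0.0,"ry":0.0,"rz":0.0},{"gripper":1.0,"dx":0.038,"dy":0.09,"dz":-0.09,"rx":0.0,"ry":0.0,"rz":0.0},{"gripper":1.0,"dx":0.038,"dy":0.09,"dz":-0.09,"rx":0.0,"ry":0.0,"rz":0.0},{"gripper":1.0,"dx":0.038,"dy":0.09,"dz":-0.09,"rx":0.0,"ry":0.0,"rz":0.0}]'
```

```text
t: 2.7
eef_pos: [0.4613, -0.046, 0.1607]
tool_rot: [0.096, -0.7, 0.097, 0.701]
contact_force: [0.2, -0.5, 0.5]
gripper_width: -0.0
```

```bash
python3 -m jog '[{"gripper":1.0,"dx":0.012,"dy":0.029,"dz":-0.02,"rx":0.0,"ry":0.0,"rz":0.0},{"gripper":1.0,"dx":0.012,"dy":0.029,"dz":-0.06,"rx":0.0,"ry":0.0,"rz":0.0},{"gripper":1.0,"dx":0.012,"dy":0.029,"dz":-0.081,"rx":0.0,"ry":0.0,"rz":0.0},{"gripper":1.0,"dx":0.012,"dy":0.029,"dz":-0.081,"rx":0.0,"ry":0.0,"rz":0.0},{"gripper":1.0,"dx":0.012,"dy":0.029,"dz":-0.081,"rx":0.0,"ry":0.0,"rz":0.0}]'
```

```text
t: 3.2
eef_pos: [0.4748, -0.0172, 0.0812]
tool_rot: [-0.097, 0.701, -0.097, -0.7]
contact_force: [0.2, -0.4, 0.7]
gripper_width: -0.002
```

Run:
```python
from h import *
s=read_camera("scene")
cv2.imwrite("pics/s2.png",cv2.resize(s["pixels"][150:250,180:330],None,fx=5,fy=5,interpolation=cv2.INTER_CUBIC))
```

```text
(no output)
```

View pics/s2.png

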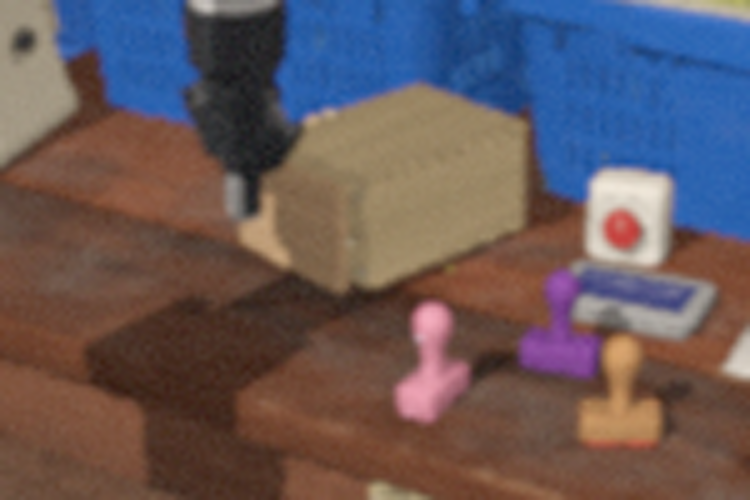

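The closed fingers stand just in front of the drawer's face (crop 240,200 → scene 228,190). I'll advance along the inward axis.

```bash
python3 -m jog '[{"gripper":1.0,"dx":0.008,"dy":-0.0023,"dz":0.0,"rx":0.0,"ry":0.0,"rz":0.0},{"gripper":1.0,"dx":0.0155,"dy":-0.0044,"dz":0.0,"rx":0.0,"ry":0.0,"rz":0.0},{"gripper":1.0,"dx":0.0212,"dy":-0.006,"dz":0.0,"rx":0.0,"ry":0.0,"rz":0.0},{"gripper":1.0,"dx":0.023,"dy":-0.0065,"dz":0.0,"rx":0.0,"ry":0.0,"rz":0.0},{"gripper":1.0,"dx":0.025,"dy":-0.0071,"dz":0.0,"rx":0.0,"ry":0.0,"rz":0.0},{"gripper":1.0,"dx":0.025,"dy":-0.0071,"dz":0.0,"rx":0.0,"ry":0.0,"rz":0.0}]'
```

```text
t: 3.85
eef_pos: [0.4984, -0.0241, 0.0792]
tool_rot: [0.096, -0.7, 0.096, 0.701]
contact_force: [-0.6, -0.4, 0.6]
gripper_width: 0.0
```

```bash
python3 -m jog '[{"gripper":1.0,"dx":0.0019,"dy":-0.0005,"dz":0.0,"rx":0.0,"ry":0.0,"rz":0.0},{"gripper":1.0,"dx":0.0038,"dy":-0.001,"dz":0.0,"rx":0.0,"ry":0.0,"rz":0.0},{"gripper":1.0,"dx":0.0058,"dy":-0.0016,"dz":0.0,"rx":0.0,"ry":0.0,"rz":0.0},{"gripper":1.0,"dx":0.0077,"dy":-0.0022,"dz":0.0,"rx":0.0,"ry":0.0,"rz":0.0},{"gripper":1.0,"dx":0.0077,"dy":-0.0022,"dz":0.0,"rx":0.0,"ry":0.0,"rz":0.0}]'
```

```text
t: 4.35
eef_pos: [0.5049, -0.0258, 0.0791]
tool_rot: [0.096, -0.7, 0.096, 0.701]
contact_force: [-5.2, 1.4, 3.2]
gripper_width: 0.005
```

```bash
python3 -m jog '[{"gripper":1.0,"dx":0.0014,"dy":-0.0004,"dz":0.0,"rx":0.0,"ry":0.0,"rz":0.0},{"gripper":1.0,"dx":0.0029,"dy":-0.0008,"dz":0.0,"rx":0.0,"ry":0.0,"rz":0.0},{"gripper":1.0,"dx":0.0048,"dy":-0.0014,"dz":0.0,"rx":0.0,"ry":0.0,"rz":0.0},{"gripper":1.0,"dx":0.0048,"dy":-0.0014,"dz":0.0,"rx":0.0,"ry":0.0,"rz":0.0}]'
```

```text
t: 4.75
eef_pos: [0.5098, -0.0272, 0.0791]
tool_rot: [0.096, -0.7, 0.096, 0.701]
contact_force: [-5.1, 1.4, 3.7]
gripper_width: -0.001
```

Still on the free way (about 5.3 N). I'll go on in 1 mm steps.

```bash
J='python3 -m jog'; python3 -m jog '[{"gripper":1.0,"dx":0.001,"dy":-0.0003,"dz":0.0,"rx":0.0,"ry":0.0,"rz":0.0},{"gripper":1.0,"dx":0.0019,"dy":-0.0005,"dz":0.0,"rx":0.0,"ry":0.0,"rz":0.0},{"gripper":1.0,"dx":0.0019,"dy":-0.0005,"dz":0.0,"rx":0.0,"ry":0.0,"rz":0.0}]'
```

```text
t: 5.05
eef_pos: [0.5113, -0.0277, 0.079]
tool_rot: [0.096, -0.699, 0.096, 0.702]
contact_force: [-6.3, 2.4, 4.8]
gripper_width: 0.0
```

```bash
python3 -m jog '[{"gripper":1.0,"dx":0.001,"dy":-0.0003,"dz":0.0,"rx":0.0,"ry":0.0,"rz":0.0},{"gripper":1.0,"dx":0.001,"dy":-0.0003,"dz":0.0,"rx":0.0,"ry":0.0,"rz":0.0}]'
```

```text
t: 5.25
eef_pos: [0.5123, -0.028, 0.0791]
tool_rot: [0.096, -0.699, 0.096, 0.702]
contact_force: [-5.2, 1.9, 4.2]
gripper_width: -0.002
```

```bash
python3 -m jog '[{"gripper":1.0,"dx":0.001,"dy":-0.0003,"dz":0.0,"rx":0.0,"ry":0.0,"rz":0.0},{"gripper":1.0,"dx":0.001,"dy":-0.0003,"dz":0.0,"rx":0.0,"ry":0.0,"rz":0.0}]'
```

```text
t: 5.45
eef_pos: [0.5132, -0.0282, 0.079]
tool_rot: [0.096, -0.699, 0.096, 0.702]
contact_force: [-5.7, 2.2, 4.8]
gripper_width: -0.001
```

```bash
python3 -m jog '[{"gripper":1.0,"dx":0.001,"dy":-0.0003,"dz":0.0,"rx":0.0,"ry":0.0,"rz":0.0},{"gripper":1.0,"dx":0.001,"dy":-0.0003,"dz":0.0,"rx":0.0,"ry":0.0,"rz":0.0}]'
```

```text
t: 5.65
eef_pos: [0.5136, -0.0284, 0.0791]
tool_rot: [0.096, -0.699, 0.096, 0.702]
contact_force: [-7.9, 2.5, 6.9]
gripper_width: 0.003
```

```bash
python3 -m jog '[{"gripper":1.0,"dx":0.0007,"dy":-0.0002,"dz":0.0,"rx":0.0,"ry":0.0,"rz":0.0},{"gripper":1.0,"dx":0.0007,"dy":-0.0002,"dz":0.0,"rx":0.0,"ry":0.0,"rz":0.0}]'
```

```text
t: 5.85
eef_pos: [0.5137, -0.0284, 0.0789]
tool_rot: [0.096, -0.699, 0.096, 0.702]
contact_force: [-10.0, 3.8, 7.5]
gripper_width: -0.001
```

Firm stop found (10.7 N horizontal). I'll add slightly more and relieve the vertical rub.

```bash
python3 -m jog '[{"gripper":1.0,"dx":0.0004,"dy":0.0,"dz":0.001,"rx":0.0,"ry":0.0,"rz":0.0},{"gripper":1.0,"dx":0.0006,"dy":0.0,"dz":0.001,"rx":0.0,"ry":0.0,"rz":0.0}]'
```

```text
t: 6.05
eef_pos: [0.5136, -0.0284, 0.0791]
tool_rot: [0.096, -0.698, 0.096, 0.703]
contact_force: [-9.0, 3.2, 1.6]
gripper_width: -0.001
```

```bash
python3 -m jog '[{"gripper":1.0,"dx":0.001,"dy":-0.0003,"dz":0.0,"rx":0.0,"ry":0.0,"rz":0.0},{"gripper":1.0,"dx":0.001,"dy":-0.0003,"dz":0.0,"rx":0.0,"ry":0.0,"rz":0.0}]'
```

```text
t: 6.25
eef_pos: [0.5139, -0.0285, 0.0791]
tool_rot: [0.096, -0.698, 0.096, 0.704]
contact_force: [-10.2, 4.0, 4.6]
gripper_width: 0.001
```

```bash
python3 -m jog '[{"gripper":1.0,"dx":0.0012,"dy":-0.0003,"dz":0.0006,"rx":0.0,"ry":0.0,"rz":0.0},{"gripper":1.0,"dx":0.0012,"dy":-0.0003,"dz":0.0006,"rx":0.0,"ry":0.0,"rz":0.0}]'
```

```text
t: 6.45
eef_pos: [0.514, -0.0286, 0.0792]
tool_rot: [0.096, -0.697, 0.096, 0.704]
contact_force: [-12.0, 4.9, 1.7]
gripper_width: -0.002
```

13 N at the stop, so I draw back along -x.

```bash
python3 -m jog '[{"gripper":1.0,"dx":-0.006,"dy":0.0017,"dz":0.0,"rx":0.0,"ry":0.0,"rz":0.0},{"gripper":1.0,"dx":-0.014,"dy":0.004,"dz":0.0,"rx":0.0,"ry":0.0,"rz":0.0},{"gripper":1.0,"dx":-0.026,"dy":0.0074,"dz":0.0,"rx":0.0,"ry":0.0,"rz":0.0},{"gripper":1.0,"dx":-0.04,"dy":0.0114,"dz":0.0,"rx":0.0,"ry":0.0,"rz":0.0},{"gripper":1.0,"dx":-0.056,"dy":0.016,"dz":0.0,"rx":0.0,"ry":0.0,"rz":0.0},{"gripper":1.0,"dx":-0.072,"dy":0.0205,"dz":0.0,"rx":0.0,"ry":0.0,"rz":0.0},{"gripper":1.0,"dx":-0.088,"dy":0.025,"dz":0.0,"rx":0.0,"ry":0.0,"rz":0.0},{"gripper":1.0,"dx":-0.1,"dy":0.0284,"dz":0.0,"rx":0.0,"ry":0.0,"rz":0.0},{"gripper":1.0,"dx":-0.1,"dy":0.0284,"dz":0.0,"rx":0.0,"ry":0.0,"rz":0.0}]'
```

```text
t: 7.35
eef_pos: [0.418, -0.0012, 0.0812]
tool_rot: [-0.096, 0.701, -0.096, -0.7]
contact_force: [0.5, 0.1, -0.3]
gripper_width: 0.0
```

Run:
```python
from h import *
c=read_camera("top");P=pts(c);s=read_camera("scene");S=pts(s)
o=get_obs();print(o["eef_pos"],o["contact_force"],o["t"])
def sel(P,x0,x1,y0,y1,z0,z1):
    m=(P[...,0]>x0)&(P[...,0]<x1)&(P[...,1]>y0)&(P[...,1]<y1)&(P[...,2]>z0)&(P[...,2]<z1);return P[m]
n=np.array([.962,-.272])
for p in(P,S):
    Q=sel(p,.38,.75,-.16,.09,.06,.105);d=(Q[:,:2]-[.515,-.028])@n*1000
    print(np.histogram(d,np.arange(-130,60,8)))
a=np.vstack([cv2.resize(c["pixels"][130:250,180:330],None,fx=4,fy=4)[:290],cv2.resize(s["pixels"][155:225,180:330],None,fx=4,fy=4)])
cv2.imwrite("pics/open.png",a)
```

```text
[ 0.42017398 -0.00141861  0.08135455] [ 0.07156107 -0.33268977 -0.25078184] 7.45
(array([ 0,  0,  0,  0,  0,  0, 32, 35,  0,  0,  0,  0,  0,  0,  0,  0,  0,
        0,  0, 17, 91, 91, 94]), array([-130, -122, -114, -106,  -98,  -90,  -82,  -74,  -66,  -58,  -50,
        -42,  -34,  -26,  -18,  -10,   -2,    6,   14,   22,   30,   38,
         46,   54]))
(array([ 0,  0, 26, 25, 14,  6, 98, 14,  0,  0,  0,  0,  0,  0,  0,  0,  0,
        0,  0, 19, 66, 45, 39]), array([-130, -122, -114, -106,  -98,  -90,  -82,  -74,  -66,  -58,  -50,
        -42,  -34,  -26,  -18,  -10,   -2,    6,   14,   22,   30,   38,
         46,   54]))
```

View pics/open.png

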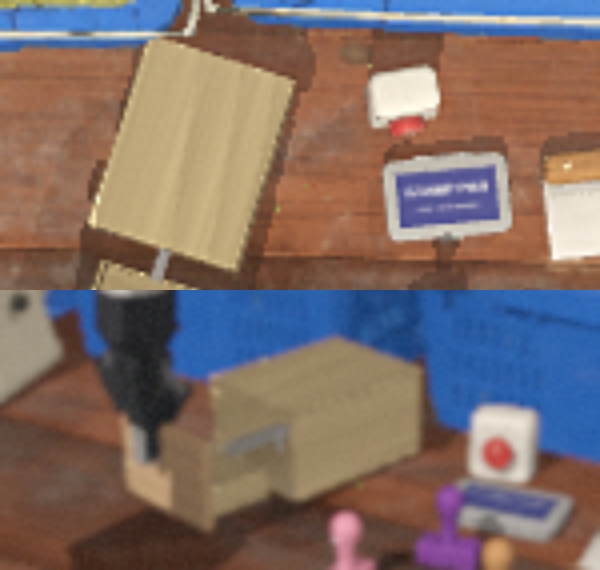

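The drawer is fully out (face at about -80 mm) and the fingers are clear of it. The bottom half shows the open tray at (220,450). Now I lift and go to the stamp.

```bash
python3 -m jog '[{"gripper":0.7,"dx":0.0,"dy":0.0,"dz":0.05,"rx":0.0,"ry":0.0,"rz":0.0},{"gripper":0.4,"dx":0.0,"dy":0.0,"dz":0.1,"rx":0.0,"ry":0.0,"rz":0.0},{"gripper":0.4,"dx":0.0,"dy":-0.05,"dz":0.12,"rx":0.0,"ry":0.0,"rz":8.0},{"gripper":0.4,"dx":0.002,"dy":-0.1,"dz":0.12,"rx":0.0,"ry":0.0,"rz":16.0},{"gripper":0.4,"dx":0.004,"dy":-0.15,"dz":0.12,"rx":0.0,"ry":0.0,"rz":24.0},{"gripper":0.4,"dx":0.006,"dy":-0.2,"dz":0.12,"rx":0.0,"ry":0.0,"rz":32.0},{"gripper":0.4,"dx":0.008,"dy":-0.25,"dz":0.12,"rx":0.0,"ry":0.0,"rz":40.0},{"gripper":0.4,"dx":0.01,"dy":-0.3,"dz":0.12,"rx":0.0,"ry":0.0,"rz":45.0},{"gripper":0.4,"dx":0.01,"dy":-0.355,"dz":0.12,"rx":0.0,"ry":0.0,"rz":45.0},{"gripper":0.4,"dx":0.01,"dy":-0.355,"dz":0.12,"rx":0.0,"ry":0.0,"rz":45.0}]'
```

```text
t: 8.45
eef_pos: [0.4296, -0.3565, 0.2013]
tool_rot: [0.18, 0.684, 0.179, -0.684]
contact_force: [1.2, 0.5, -0.9]
gripper_width: 0.601
```

```bash
python3 -m jog '[{"gripper":0.4,"dx":0.0,"dy":0.0,"dz":0.0,"rx":0.0,"ry":0.0,"rz":0.0},{"gripper":0.4,"dx":0.0,"dy":0.0,"dz":0.0,"rx":0.0,"ry":0.0,"rz":0.0},{"gripper":0.4,"dx":0.0,"dy":0.0,"dz":0.0,"rx":0.0,"ry":0.0,"rz":0.0}]'
```

```text
t: 8.75
eef_pos: [0.4297, -0.3526, 0.2008]
tool_rot: [0.179, 0.684, 0.18, -0.684]
contact_force: [0.2, 0.0, 0.3]
gripper_width: 0.599
```

```bash
python3 -m jog '[{"gripper":0.4,"dx":0.0,"dy":-0.0045,"dz":-0.04,"rx":0.0,"ry":0.0,"rz":0.0},{"gripper":0.4,"dx":0.0,"dy":-0.0045,"dz":-0.08,"rx":0.0,"ry":0.0,"rz":0.0},{"gripper":0.4,"dx":0.0,"dy":-0.0045,"dz":-0.11,"rx":0.0,"ry":0.0,"rz":0.0},{"gripper":0.4,"dx":0.0,"dy":-0.0045,"dz":-0.13,"rx":0.0,"ry":0.0,"rz":0.0},{"gripper":0.4,"dx":0.0,"dy":-0.0045,"dz":-0.142,"rx":0.0,"ry":0.0,"rz":0.0},{"gripper":0.4,"dx":0.0,"dy":-0.0045,"dz":-0.142,"rx":0.0,"ry":0.0,"rz":0.0},{"gripper":0.4,"dx":0.0,"dy":-0.0045,"dz":-0.142,"rx":0.0,"ry":0.0,"rz":0.0}]'
```

```text
t: 9.45
eef_pos: [0.4301, -0.3578, 0.0598]
tool_rot: [0.18, 0.684, 0.179, -0.684]
contact_force: [-0.1, 0.3, -0.2]
gripper_width: 0.604
```

Run:
```python
from h import *
c=read_camera("top");s=read_camera("scene")
a=np.hstack([cv2.resize(c["pixels"][195:250,280:335],(400,400),interpolation=3),cv2.resize(s["pixels"][200:245,280:325],(400,400),interpolation=3)])
cv2.imwrite("pics/gr.png",a)
```

```text
(no output)
```

View pics/gr.png

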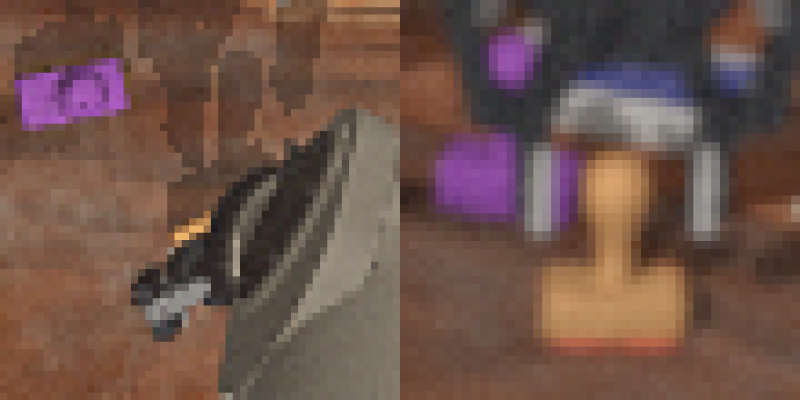

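The wooden stamp's knob (right half, 613,175) is centred between the open pads (540 and 705), and the purple one stands behind and clear. Closing at 30 N, then lifting.

```bash
python3 -m jog '[{"gripper":1.0,"dx":0.0,"dy":0.0,"dz":0.0,"rx":0.0,"ry":0.0,"rz":0.0},{"gripper":1.0,"dx":0.0,"dy":0.0,"dz":0.0,"rx":0.0,"ry":0.0,"rz":0.0},{"gripper":1.0,"dx":0.0,"dy":0.0,"dz":0.0,"rx":0.0,"ry":0.0,"rz":0.0},{"gripper":1.0,"dx":0.0,"dy":0.0,"dz":0.0,"rx":0.0,"ry":0.0,"rz":0.0},{"gripper":1.0,"dx":0.0,"dy":0.0,"dz":0.0,"rx":0.0,"ry":0.0,"rz":0.0},{"gripper":1.0,"dx":0.0,"dy":0.0,"dz":0.01,"rx":0.0,"ry":0.0,"rz":0.0},{"gripper":1.0,"dx":0.0,"dy":0.0,"dz":0.05,"rx":0.0,"ry":0.0,"rz":0.0},{"gripper":1.0,"dx":0.0,"dy":0.0,"dz":0.1,"rx":0.0,"ry":0.0,"rz":0.0},{"gripper":1.0,"dx":0.0,"dy":0.0,"dz":0.14,"rx":0.0,"ry":0.0,"rz":0.0},{"gripper":1.0,"dx":0.0,"dy":0.0,"dz":0.14,"rx":0.0,"ry":0.0,"rz":0.0}]' 35
```

```text
t: 10.55
eef_pos: [0.4321, -0.3602, 0.2055]
tool_rot: [0.182, 0.687, 0.176, -0.682]
contact_force: [0.8, 0.3, -0.6]
gripper_width: 0.253
```

Run:
```python
from h import *
c=read_camera("top");P=pts(c);s=read_camera("scene");S=pts(s)
n=np.array([.962,-.272]);l=np.array([.272,.962])
for nm,p in(("top",P),("scene",S)):
    d=(p[...,:2]-[.515,-.028])@n*1000;e=(p[...,:2]-[.515,-.028])@l*1000;z=p[...,2]*1000
    reg=(d>-110)&(d<25)&(abs(e)<75)
    for a,b,t in((8,22,"floor"),(30,46,"walls"),(85,102,"front")):
        m=reg&(z>a)&(z<b)
        if t=="floor": m&=(abs(e)<45)&(d>-70)&(d<1)
        if m.sum(): print(nm,t,m.sum(),np.percentile(d[m],[2,50,98]).round(1),np.percentile(e[m],[2,50,98]).round(1),np.median(z[m]).round(1))
a=np.hstack([cv2.resize(c["pixels"][170:230,190:250],(400,400),interpolation=3),cv2.resize(s["pixels"][150:230,270:350],(400,400),interpolation=3)])
cv2.imwrite("pics/held.png",a)
```

```text
top floor 489 [-68.3 -34.8  -0.7] [-43.    0.6  43.2] 14.9
top walls 95 [-70.5 -21.8   4.3] [-50.1  -2.9  53.8] 39.0
top front 116 [-80.  -74.9 -70.3] [-58.3   1.5  61.9] 93.5
scene floor 24 [-26.5  -5.4   0.5] [-17.2   1.   25.5] 14.2
scene walls 153 [-81.8 -77.    5. ] [-64.7 -26.   57.8] 35.9
scene front 71 [-81.8 -77.7 -70.3] [-61.9  -5.4  58.3] 90.9
```

View pics/held.png

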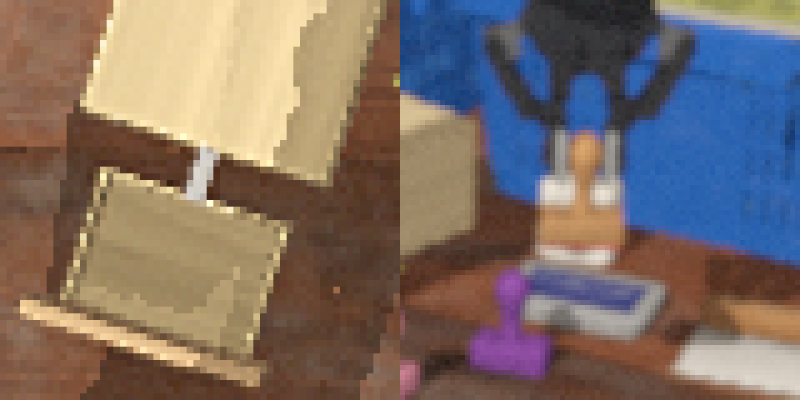

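The stamp is held and about upright (right half, 583,200). The tray is empty at left (170,260), and the fully out position is confirmed. Tray middle is at about (0.483, -0.018), so I carry it over.

```bash
python3 -m jog '[{"gripper":1.0,"dx":0.004,"dy":0.025,"dz":0.0,"rx":0.0,"ry":0.0,"rz":-5.0},{"gripper":1.0,"dx":0.01,"dy":0.06,"dz":0.0,"rx":0.0,"ry":0.0,"rz":-10.0},{"gripper":1.0,"dx":0.016,"dy":0.1,"dz":0.0,"rx":0.0,"ry":0.0,"rz":-15.0},{"gripper":1.0,"dx":0.022,"dy":0.14,"dz":0.0,"rx":0.0,"ry":0.0,"rz":-20.0},{"gripper":1.0,"dx":0.028,"dy":0.18,"dz":0.0,"rx":0.0,"ry":0.0,"rz":-25.0},{"gripper":1.0,"dx":0.034,"dy":0.22,"dz":0.0,"rx":0.0,"ry":0.0,"rz":-30.0},{"gripper":1.0,"dx":0.04,"dy":0.26,"dz":0.0,"rx":0.0,"ry":0.0,"rz":-35.0},{"gripper":1.0,"dx":0.045,"dy":0.3,"dz":0.0,"rx":0.0,"ry":0.0,"rz":-40.0},{"gripper":1.0,"dx":0.05,"dy":0.325,"dz":0.0,"rx":0.0,"ry":0.0,"rz":-45.0},{"gripper":1.0,"dx":0.052,"dy":0.34,"dz":0.0,"rx":0.0,"ry":0.0,"rz":-45.0}]'
```

```text
t: 11.65
eef_pos: [0.4803, -0.0153, 0.1975]
tool_rot: [0.096, -0.7, 0.096, 0.702]
contact_force: [0.1, -0.9, -0.2]
gripper_width: 0.26
```

```bash
python3 -m jog '[{"gripper":1.0,"dx":0.0,"dy":0.0,"dz":0.0,"rx":0.0,"ry":0.0,"rz":0.0},{"gripper":1.0,"dx":0.0,"dy":0.0,"dz":0.0,"rx":0.0,"ry":0.0,"rz":0.0},{"gripper":1.0,"dx":0.0,"dy":0.0,"dz":-0.0,"rx":0.0,"ry":0.0,"rz":0.0}]'
```

```text
t: 11.95
eef_pos: [0.4806, -0.0196, 0.1983]
tool_rot: [0.097, -0.7, 0.097, 0.701]
contact_force: [0.7, 0.7, -0.4]
gripper_width: 0.262
```

```bash
python3 -m jog '[{"gripper":1.0,"dx":0.002,"dy":0.001,"dz":-0.02,"rx":0.0,"ry":0.0,"rz":0.0},{"gripper":1.0,"dx":0.002,"dy":0.001,"dz":-0.05,"rx":0.0,"ry":0.0,"rz":0.0},{"gripper":1.0,"dx":0.002,"dy":0.001,"dz":-0.075,"rx":0.0,"ry":0.0,"rz":0.0},{"gripper":1.0,"dx":0.002,"dy":0.001,"dz":-0.095,"rx":0.0,"ry":0.0,"rz":0.0},{"gripper":1.0,"dx":0.002,"dy":0.001,"dz":-0.11,"rx":0.0,"ry":0.0,"rz":0.0},{"gripper":1.0,"dx":0.002,"dy":0.001,"dz":-0.115,"rx":0.0,"ry":0.0,"rz":0.0},{"gripper":1.0,"dx":0.002,"dy":0.001,"dz":-0.118,"rx":0.0,"ry":0.0,"rz":0.0},{"gripper":1.0,"dx":0.002,"dy":0.001,"dz":-0.118,"rx":0.0,"ry":0.0,"rz":0.0}]'
```

```text
t: 12.75
eef_pos: [0.4834, -0.0176, 0.0811]
tool_rot: [-0.097, 0.701, -0.097, -0.7]
contact_force: [0.2, 0.1, 0.4]
gripper_width: 0.257
```

Run:
```python
from h import *
s=read_camera("scene")
cv2.imwrite("pics/pl.png",cv2.resize(s["pixels"][150:220,190:290],None,fx=7,fy=7,interpolation=3))
o=get_obs();print(o["eef_pos"],o["contact_force"])
```

```text
[ 0.48359912 -0.0174086   0.08144541] [ 0.75257578 -0.50160187 -0.7324262 ]
```

View pics/pl.png

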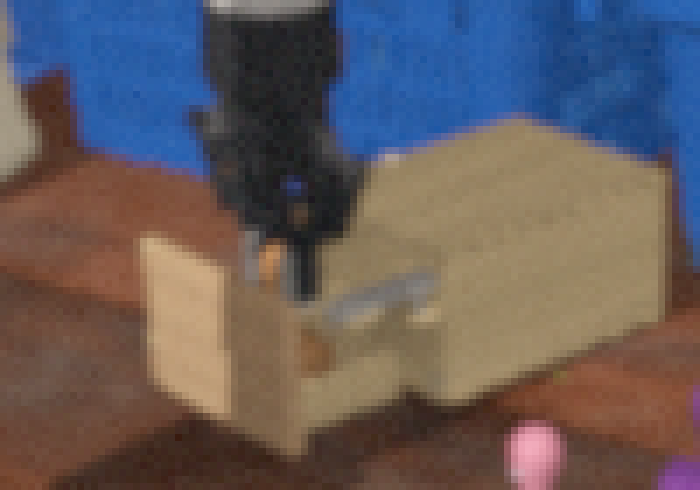

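The stamp is over the tray (knob at 270,260, base at 315,355). I lower it to contact in small steps.

```bash
python3 -m jog '[{"gripper":1.0,"dx":0.0,"dy":0.0,"dz":-0.0015,"rx":0.0,"ry":0.0,"rz":0.0},{"gripper":1.0,"dx":0.0,"dy":0.0,"dz":-0.003,"rx":0.0,"ry":0.0,"rz":0.0},{"gripper":1.0,"dx":0.0,"dy":0.0,"dz":-0.004,"rx":0.0,"ry":0.0,"rz":0.0},{"gripper":1.0,"dx":0.0,"dy":0.0,"dz":-0.004,"rx":0.0,"ry":0.0,"rz":0.0}]'
```

```text
t: 13.2
eef_pos: [0.4832, -0.017, 0.0769]
tool_rot: [-0.096, 0.701, -0.096, -0.7]
contact_force: [0.4, -0.3, -0.8]
gripper_width: 0.256
```

```bash
python3 -m jog '[{"gripper":1.0,"dx":0.0,"dy":0.0,"dz":-0.001,"rx":0.0,"ry":0.0,"rz":0.0},{"gripper":1.0,"dx":0.0,"dy":0.0,"dz":-0.002,"rx":0.0,"ry":0.0,"rz":0.0},{"gripper":1.0,"dx":0.0,"dy":0.0,"dz":-0.002,"rx":0.0,"ry":0.0,"rz":0.0}]'
```

```text
t: 13.5
eef_pos: [0.4831, -0.017, 0.0748]
tool_rot: [0.096, -0.7, 0.096, 0.701]
contact_force: [0.3, -0.6, 0.2]
gripper_width: 0.256
```

```bash
python3 -m jog '[{"gripper":1.0,"dx":0.0,"dy":0.0,"dz":-0.001,"rx":0.0,"ry":0.0,"rz":0.0},{"gripper":1.0,"dx":0.0,"dy":0.0,"dz":-0.001,"rx":0.0,"ry":0.0,"rz":0.0}]'
```

```text
t: 13.7
eef_pos: [0.4832, -0.017, 0.0738]
tool_rot: [0.096, -0.7, 0.096, 0.701]
contact_force: [-0.5, 0.3, -1.3]
gripper_width: 0.257
```

```bash
python3 -m jog '[{"gripper":1.0,"dx":0.0,"dy":0.0,"dz":-0.001,"rx":0.0,"ry":0.0,"rz":0.0},{"gripper":1.0,"dx":0.0,"dy":0.0,"dz":-0.001,"rx":0.0,"ry":0.0,"rz":0.0}]'
```

```text
t: 13.9
eef_pos: [0.4837, -0.0168, 0.0734]
tool_rot: [-0.096, 0.701, -0.096, -0.7]
contact_force: [-1.5, 1.0, 6.0]
gripper_width: 0.264
```

Floor contact. I ease off 0.6 mm, open and rise.

```bash
python3 -m jog '[{"gripper":1.0,"dx":0.0,"dy":0.0,"dz":0.0006,"rx":0.0,"ry":0.0,"rz":0.0},{"gripper":0.65,"dx":0.0,"dy":0.0,"dz":0.0006,"rx":0.0,"ry":0.0,"rz":0.0},{"gripper":0.5,"dx":0.0,"dy":0.0,"dz":0.0006,"rx":0.0,"ry":0.0,"rz":0.0},{"gripper":0.4,"dx":0.0,"dy":0.0,"dz":0.0006,"rx":0.0,"ry":0.0,"rz":0.0},{"gripper":0.4,"dx":0.0,"dy":0.0,"dz":0.0006,"rx":0.0,"ry":0.0,"rz":0.0},{"gripper":0.4,"dx":0.0,"dy":0.0,"dz":0.015,"rx":0.0,"ry":0.0,"rz":0.0},{"gripper":0.4,"dx":0.0,"dy":0.0,"dz":0.035,"rx":0.0,"ry":0.0,"rz":0.0},{"gripper":0.4,"dx":0.0,"dy":0.0,"dz":0.075,"rx":0.0,"ry":0.0,"rz":0.0},{"gripper":0.4,"dx":0.0,"dy":0.0,"dz":0.12,"rx":0.0,"ry":0.0,"rz":0.0},{"gripper":0.4,"dx":0.0,"dy":0.0,"dz":0.12,"rx":0.0,"ry":0.0,"rz":0.0}]'
```

```text
t: 14.9
eef_pos: [0.4867, -0.0167, 0.1983]
tool_rot: [-0.097, 0.704, -0.096, -0.697]
contact_force: [0.9, 0.5, 0.0]
gripper_width: 0.599
```

Run:
```python
from h import *
c=read_camera("top");s=read_camera("scene");o=get_obs();print(o["eef_pos"])
n=np.array([.962,-.272]);l=np.array([.272,.962])
p=pts(s);d=(p[...,:2]-[.515,-.028])@n*1000;e=(p[...,:2]-[.515,-.028])@l*1000;z=p[...,2]*1000
m=(z>85)&(z<102)&(d>-110)&(d<15)&(abs(e)<75);print("front",np.percentile(d[m],[2,50,98]))
m=(d>-60)&(d<-5)&(abs(e)<35)&(z>55)&(z<95);print("knob",m.sum(),d[m].mean(),e[m].mean(),z[m].max())
a=np.hstack([cv2.resize(c["pixels"][170:230,190:250],(400,400),interpolation=3),cv2.resize(s["pixels"][155:215,205:265],(400,400),interpolation=3)])
cv2.imwrite("pics/in.png",a)
```

```text
[ 0.48374252 -0.01711163  0.19388484]
front [-81.44878754 -76.89501031 -33.8601461 ]
knob 33 -34.97956805827813 -6.52224886731886 86.52688982139911
```

View pics/in.png

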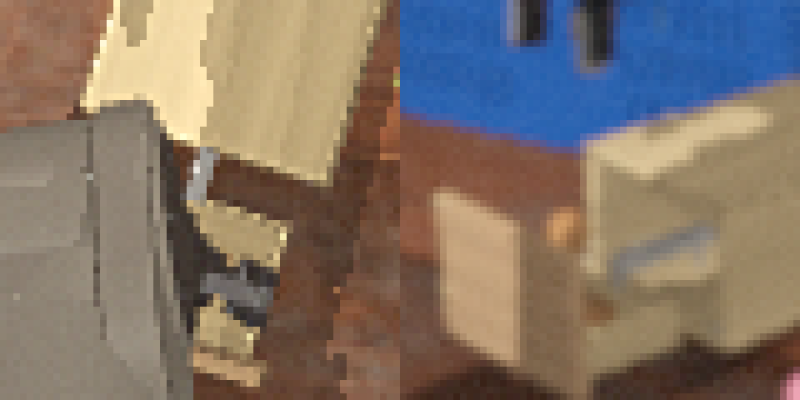

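The stamp stands upright in the tray: knob top at 87 mm (right half, 565,228), drawer still fully out. I move in front of the panel.

```bash
python3 -m jog '[{"gripper":1.0,"dx":-0.03,"dy":0.008,"dz":0.0,"rx":0.0,"ry":0.0,"rz":0.0},{"gripper":1.0,"dx":-0.06,"dy":0.014,"dz":0.0,"rx":0.0,"ry":0.0,"rz":0.0},{"gripper":1.0,"dx":-0.067,"dy":0.017,"dz":0.0,"rx":0.0,"ry":0.0,"rz":0.0},{"gripper":1.0,"dx":-0.067,"dy":0.017,"dz":0.0,"rx":0.0,"ry":0.0,"rz":0.0},{"gripper":1.0,"dx":-0.067,"dy":0.017,"dz":0.0,"rx":0.0,"ry":0.0,"rz":0.0}]'
```

```text
t: 15.5
eef_pos: [0.4168, -0.0001, 0.1926]
tool_rot: [0.096, -0.7, 0.096, 0.701]
contact_force: [-0.2, 0.1, -0.2]
gripper_width: -0.005
```

```bash
python3 -m jog '[{"gripper":1.0,"dx":0.0,"dy":0.0,"dz":-0.04,"rx":0.0,"ry":0.0,"rz":0.0},{"gripper":1.0,"dx":0.0,"dy":0.0,"dz":-0.075,"rx":0.0,"ry":0.0,"rz":0.0},{"gripper":1.0,"dx":0.0,"dy":0.0,"dz":-0.1,"rx":0.0,"ry":0.0,"rz":0.0},{"gripper":1.0,"dx":0.0,"dy":0.0,"dz":-0.113,"rx":0.0,"ry":0.0,"rz":0.0},{"gripper":1.0,"dx":0.0,"dy":0.0,"dz":-0.113,"rx":0.0,"ry":0.0,"rz":0.0},{"gripper":1.0,"dx":0.0,"dy":0.0,"dz":-0.113,"rx":0.0,"ry":0.0,"rz":0.0}]'
```

```text
t: 16.1
eef_pos: [0.417, -0.0001, 0.0798]
tool_rot: [0.097, -0.7, 0.097, 0.701]
contact_force: [-0.2, -0.1, 0.4]
gripper_width: 0.003
```

```bash
python3 -m jog '[{"gripper":1.0,"dx":0.003,"dy":-0.0008,"dz":0.0,"rx":0.0,"ry":0.0,"rz":0.0},{"gripper":1.0,"dx":0.006,"dy":-0.0017,"dz":0.0,"rx":0.0,"ry":0.0,"rz":0.0},{"gripper":1.0,"dx":0.008,"dy":-0.0023,"dz":0.0,"rx":0.0,"ry":0.0,"rz":0.0},{"gripper":1.0,"dx":0.0095,"dy":-0.0027,"dz":0.0,"rx":0.0,"ry":0.0,"rz":0.0},{"gripper":1.0,"dx":0.011,"dy":-0.0031,"dz":0.0,"rx":0.0,"ry":0.0,"rz":0.0},{"gripper":1.0,"dx":0.0125,"dy":-0.0035,"dz":0.0,"rx":0.0,"ry":0.0,"rz":0.0},{"gripper":1.0,"dx":0.014,"dy":-0.004,"dz":0.0,"rx":0.0,"ry":0.0,"rz":0.0},{"gripper":1.0,"dx":0.016,"dy":-0.0045,"dz":0.0,"rx":0.0,"ry":0.0,"rz":0.0},{"gripper":1.0,"dx":0.018,"dy":-0.0051,"dz":0.0,"rx":0.0,"ry":0.0,"rz":0.0},{"gripper":1.0,"dx":0.021,"dy":-0.0059,"dz":0.0,"rx":0.0,"ry":0.0,"rz":0.0}]'
```

```text
t: 17.1
eef_pos: [0.4368, -0.0061, 0.0798]
tool_rot: [0.096, -0.7, 0.097, 0.701]
contact_force: [-4.9, 1.5, 3.8]
gripper_width: -0.001
```

```bash
python3 -m jog '[{"gripper":1.0,"dx":0.003,"dy":-0.0008,"dz":0.0,"rx":0.0,"ry":0.0,"rz":0.0},{"gripper":1.0,"dx":0.006,"dy":-0.0017,"dz":0.0,"rx":0.0,"ry":0.0,"rz":0.0},{"gripper":1.0,"dx":0.009,"dy":-0.0025,"dz":0.0,"rx":0.0,"ry":0.0,"rz":0.0},{"gripper":1.0,"dx":0.012,"dy":-0.0034,"dz":0.0,"rx":0.0,"ry":0.0,"rz":0.0},{"gripper":1.0,"dx":0.015,"dy":-0.0042,"dz":0.0,"rx":0.0,"ry":0.0,"rz":0.0},{"gripper":1.0,"dx":0.018,"dy":-0.0051,"dz":0.0,"rx":0.0,"ry":0.0,"rz":0.0},{"gripper":1.0,"dx":0.021,"dy":-0.0059,"dz":0.0,"rx":0.0,"ry":0.0,"rz":0.0},{"gripper":1.0,"dx":0.024,"dy":-0.0068,"dz":0.0,"rx":0.0,"ry":0.0,"rz":0.0},{"gripper":1.0,"dx":0.027,"dy":-0.0076,"dz":0.0,"rx":0.0,"ry":0.0,"rz":0.0},{"gripper":1.0,"dx":0.03,"dy":-0.0085,"dz":0.0,"rx":0.0,"ry":0.0,"rz":0.0}]'
```

```text
t: 18.1
eef_pos: [0.4668, -0.0146, 0.0798]
tool_rot: [0.096, -0.7, 0.097, 0.701]
contact_force: [-4.7, 1.3, 3.3]
gripper_width: 0.007
```

```bash
python3 -m jog '[{"gripper":1.0,"dx":0.003,"dy":-0.0008,"dz":0.0,"rx":0.0,"ry":0.0,"rz":0.0},{"gripper":1.0,"dx":0.006,"dy":-0.0017,"dz":0.0,"rx":0.0,"ry":0.0,"rz":0.0},{"gripper":1.0,"dx":0.01,"dy":-0.0028,"dz":0.0,"rx":0.0,"ry":0.0,"rz":0.0},{"gripper":1.0,"dx":0.014,"dy":-0.004,"dz":0.0,"rx":0.0,"ry":0.0,"rz":0.0},{"gripper":1.0,"dx":0.018,"dy":-0.0051,"dz":0.0,"rx":0.0,"ry":0.0,"rz":0.0},{"gripper":1.0,"dx":0.022,"dy":-0.0062,"dz":0.0,"rx":0.0,"ry":0.0,"rz":0.0},{"gripper":1.0,"dx":0.026,"dy":-0.0074,"dz":0.0,"rx":0.0,"ry":0.0,"rz":0.0},{"gripper":1.0,"dx":0.03,"dy":-0.0085,"dz":0.0,"rx":0.0,"ry":0.0,"rz":0.0},{"gripper":1.0,"dx":0.034,"dy":-0.0096,"dz":0.0,"rx":0.0,"ry":0.0,"rz":0.0},{"gripper":1.0,"dx":0.037,"dy":-0.0105,"dz":0.0,"rx":0.0,"ry":0.0,"rz":0.0}]'
```

```text
t: 19.1
eef_pos: [0.5036, -0.0251, 0.0797]
tool_rot: [0.096, -0.7, 0.097, 0.701]
contact_force: [-7.1, 1.6, 5.8]
gripper_width: -0.005
```

```bash
python3 -m jog '[{"gripper":1.0,"dx":0.0015,"dy":-0.0004,"dz":0.0,"rx":0.0,"ry":0.0,"rz":0.0},{"gripper":1.0,"dx":0.003,"dy":-0.0008,"dz":0.0,"rx":0.0,"ry":0.0,"rz":0.0},{"gripper":1.0,"dx":0.0045,"dy":-0.0013,"dz":0.0,"rx":0.0,"ry":0.0,"rz":0.0},{"gripper":1.0,"dx":0.005,"dy":-0.0014,"dz":0.0,"rx":0.0,"ry":0.0,"rz":0.0}]'
```

```text
t: 19.5
eef_pos: [0.5087, -0.0266, 0.0797]
tool_rot: [0.096, -0.7, 0.097, 0.701]
contact_force: [-6.3, 0.8, 4.5]
gripper_width: 0.003
```

```bash
python3 -m jog '[{"gripper":1.0,"dx":0.001,"dy":-0.0003,"dz":0.0004,"rx":0.0,"ry":0.0,"rz":0.0},{"gripper":1.0,"dx":0.002,"dy":-0.0006,"dz":0.0004,"rx":0.0,"ry":0.0,"rz":0.0}]'
```

```text
t: 19.7
eef_pos: [0.5101, -0.027, 0.0798]
tool_rot: [0.096, -0.7, 0.097, 0.701]
contact_force: [-5.5, 1.0, 1.3]
gripper_width: -0.005
```

```bash
python3 -m jog '[{"gripper":1.0,"dx":0.001,"dy":-0.0003,"dz":0.0,"rx":0.0,"ry":0.0,"rz":0.0},{"gripper":1.0,"dx":0.001,"dy":-0.0003,"dz":0.0,"rx":0.0,"ry":0.0,"rz":0.0}]'
```

```text
t: 19.9
eef_pos: [0.5114, -0.0274, 0.0798]
tool_rot: [0.096, -0.7, 0.097, 0.701]
contact_force: [-5.3, 1.5, 1.6]
gripper_width: -0.003
```

```bash
python3 -m jog '[{"gripper":1.0,"dx":0.001,"dy":-0.0003,"dz":0.0,"rx":0.0,"ry":0.0,"rz":0.0},{"gripper":1.0,"dx":0.001,"dy":-0.0003,"dz":0.0,"rx":0.0,"ry":0.0,"rz":0.0}]'
```

```text
t: 20.1
eef_pos: [0.5123, -0.0277, 0.0798]
tool_rot: [0.096, -0.7, 0.097, 0.701]
contact_force: [-5.4, 0.7, 2.0]
gripper_width: -0.003
```

```bash
python3 -m jog '[{"gripper":1.0,"dx":0.001,"dy":-0.0003,"dz":0.0,"rx":0.0,"ry":0.0,"rz":0.0},{"gripper":1.0,"dx":0.001,"dy":-0.0003,"dz":0.0,"rx":0.0,"ry":0.0,"rz":0.0}]'
```

```text
t: 20.3
eef_pos: [0.5132, -0.0279, 0.0798]
tool_rot: [0.096, -0.7, 0.097, 0.701]
contact_force: [-5.9, 1.6, 1.7]
gripper_width: -0.003
```

```bash
python3 -m jog '[{"gripper":1.0,"dx":0.001,"dy":-0.0003,"dz":0.0,"rx":0.0,"ry":0.0,"rz":0.0},{"gripper":1.0,"dx":0.001,"dy":-0.0003,"dz":0.0,"rx":0.0,"ry":0.0,"rz":0.0}]'
```

```text
t: 20.5
eef_pos: [0.5142, -0.0282, 0.0798]
tool_rot: [0.096, -0.7, 0.097, 0.701]
contact_force: [-5.3, 1.6, 1.7]
gripper_width: -0.004
```

```bash
python3 -m jog '[{"gripper":1.0,"dx":0.0008,"dy":-0.0002,"dz":0.0,"rx":0.0,"ry":0.0,"rz":0.0},{"gripper":1.0,"dx":0.0008,"dy":-0.0002,"dz":0.0,"rx":0.0,"ry":0.0,"rz":0.0}]'
```

```text
t: 20.7
eef_pos: [0.5149, -0.0284, 0.0798]
tool_rot: [0.096, -0.7, 0.097, 0.701]
contact_force: [-5.5, 1.3, 3.9]
gripper_width: 0.001
```

```bash
python3 -m jog '[{"gripper":1.0,"dx":0.001,"dy":-0.0003,"dz":0.0003,"rx":0.0,"ry":0.0,"rz":0.0},{"gripper":1.0,"dx":0.001,"dy":-0.0003,"dz":0.0003,"rx":0.0,"ry":0.0,"rz":0.0}]'
```

```text
t: 20.9
eef_pos: [0.5156, -0.0286, 0.0798]
tool_rot: [0.096, -0.699, 0.097, 0.702]
contact_force: [-5.3, 2.2, 0.1]
gripper_width: -0.002
```

```bash
python3 -m jog '[{"gripper":1.0,"dx":0.0008,"dy":-0.0002,"dz":0.0,"rx":0.0,"ry":0.0,"rz":0.0},{"gripper":1.0,"dx":0.0008,"dy":-0.0002,"dz":0.0,"rx":0.0,"ry":0.0,"rz":0.0}]'
```

```text
t: 21.1
eef_pos: [0.516, -0.0288, 0.0798]
tool_rot: [0.096, -0.699, 0.097, 0.702]
contact_force: [-7.2, 1.5, 2.2]
gripper_width: 0.001
```

```bash
python3 -m jog '[{"gripper":1.0,"dx":0.0008,"dy":-0.0002,"dz":0.0,"rx":0.0,"ry":0.0,"rz":0.0},{"gripper":1.0,"dx":0.0008,"dy":-0.0002,"dz":0.0,"rx":0.0,"ry":0.0,"rz":0.0}]'
```

```text
t: 21.3
eef_pos: [0.5163, -0.0288, 0.0798]
tool_rot: [0.096, -0.699, 0.097, 0.702]
contact_force: [-8.2, 2.9, 3.5]
gripper_width: 0.001
```

The force is climbing, so the stop is reached. I'll press to about 13 N.

```bash
python3 -m jog '[{"gripper":1.0,"dx":0.001,"dy":-0.0003,"dz":0.0003,"rx":0.0,"ry":0.0,"rz":0.0},{"gripper":1.0,"dx":0.001,"dy":-0.0003,"dz":0.0003,"rx":0.0,"ry":0.0,"rz":0.0}]'
```

```text
t: 21.5
eef_pos: [0.5164, -0.0289, 0.0798]
tool_rot: [0.096, -0.698, 0.097, 0.703]
contact_force: [-10.7, 3.9, 4.8]
gripper_width: -0.001
```

```bash
python3 -m jog '[{"gripper":1.0,"dx":0.001,"dy":-0.0003,"dz":0.0003,"rx":0.0,"ry":0.0,"rz":0.0},{"gripper":1.0,"dx":0.001,"dy":-0.0003,"dz":0.0003,"rx":0.0,"ry":0.0,"rz":0.0}]'
```

```text
t: 21.7
eef_pos: [0.5166, -0.029, 0.0798]
tool_rot: [0.096, -0.698, 0.097, 0.704]
contact_force: [-13.0, 3.4, 3.6]
gripper_width: -0.001
```

```bash
python3 -m jog '[{"gripper":1.0,"dx":-0.003,"dy":0.0008,"dz":0.0,"rx":0.0,"ry":0.0,"rz":0.0},{"gripper":1.0,"dx":-0.006,"dy":0.0017,"dz":0.0,"rx":0.0,"ry":0.0,"rz":0.0},{"gripper":1.0,"dx":-0.009,"dy":0.0025,"dz":0.0,"rx":0.0,"ry":0.0,"rz":0.0},{"gripper":1.0,"dx":-0.012,"dy":0.0034,"dz":0.0,"rx":0.0,"ry":0.0,"rz":0.0},{"gripper":1.0,"dx":-0.015,"dy":0.0042,"dz":0.0,"rx":0.0,"ry":0.0,"rz":0.0},{"gripper":1.0,"dx":-0.018,"dy":0.0051,"dz":0.0,"rx":0.0,"ry":0.0,"rz":0.0},{"gripper":1.0,"dx":-0.021,"dy":0.0059,"dz":0.0,"rx":0.0,"ry":0.0,"rz":0.0},{"gripper":1.0,"dx":-0.024,"dy":0.0068,"dz":0.0,"rx":0.0,"ry":0.0,"rz":0.0},{"gripper":1.0,"dx":-0.024,"dy":0.0068,"dz":0.0,"rx":0.0,"ry":0.0,"rz":0.0}]'
```

```text
t: 22.6
eef_pos: [0.4971, -0.0228, 0.0817]
tool_rot: [-0.096, 0.701, -0.096, -0.7]
contact_force: [-0.2, -0.6, -0.2]
gripper_width: 0.002
```

No force 8 mm short of the shut face, so it is latched. I back away more, lift and check.

```bash
python3 -m jog '[{"gripper":1.0,"dx":-0.02,"dy":0.0057,"dz":0.0,"rx":0.0,"ry":0.0,"rz":0.0},{"gripper":1.0,"dx":-0.05,"dy":0.014,"dz":0.0,"rx":0.0,"ry":0.0,"rz":0.0},{"gripper":1.0,"dx":-0.05,"dy":0.014,"dz":0.05,"rx":0.0,"ry":0.0,"rz":0.0},{"gripper":1.0,"dx":-0.05,"dy":0.014,"dz":0.1,"rx":0.0,"ry":0.0,"rz":0.0},{"gripper":1.0,"dx":-0.05,"dy":0.014,"dz":0.15,"rx":0.0,"ry":0.0,"rz":0.0},{"gripper":1.0,"dx":-0.05,"dy":0.05,"dz":0.18,"rx":0.0,"ry":0.0,"rz":0.0},{"gripper":1.0,"dx":-0.05,"dy":0.1,"dz":0.18,"rx":0.0,"ry":0.0,"rz":0.0},{"gripper":1.0,"dx":-0.05,"dy":0.15,"dz":0.18,"rx":0.0,"ry":0.0,"rz":0.0},{"gripper":1.0,"dx":-0.05,"dy":0.15,"dz":0.18,"rx":0.0,"ry":0.0,"rz":0.0},{"gripper":1.0,"dx":-0.05,"dy":0.15,"dz":0.18,"rx":0.0,"ry":0.0,"rz":0.0}]'
```

```text
t: 23.6
eef_pos: [0.4467, 0.1282, 0.2614]
tool_rot: [-0.095, 0.701, -0.095, -0.7]
contact_force: [1.4, -0.8, 0.5]
gripper_width: 0.0
```

Run:
```python
from h import *
c=read_camera("top");s=read_camera("scene")
n=np.array([.962,-.272]);l=np.array([.272,.962])
for q in(c,s):
    p=pts(q);d=(p[...,:2]-[.515,-.028])@n*1000;e=(p[...,:2]-[.515,-.028])@l*1000;z=p[...,2]*1000
    m=(z>80)&(z<102)&(d>-110)&(d<15)&(abs(e)<75);print("front",m.sum(),np.percentile(d[m],[2,50,98]).round(1))
    m=(z>30)&(z<102)&(d>-110)&(d<70)&(abs(e)<75);print("all",np.percentile(d[m],[1,5]).round(1),z[m].max())
a=np.hstack([cv2.resize(c["pixels"][130:250,190:330],(420,360),interpolation=3),cv2.resize(s["pixels"][150:240,190:285],(380,360),interpolation=3)])
cv2.imwrite("pics/end.png",a)
```

```text
front 111 [-0.8  3.8  8.6]
all [-0.6  1.5] 101.87801617446569
front 95 [-2.6  0.9  8.8]
all [-2.7 -1.6] 96.52288898227957
```

View pics/end.png

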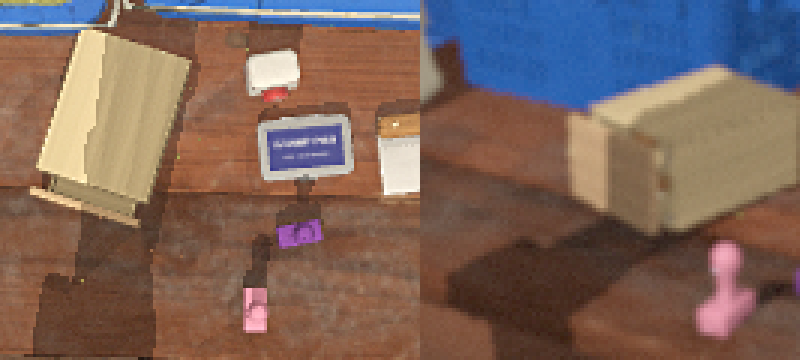

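The drawer is shut (face at 0 within the measuring error). The stamp's base shows through the side gap at (665,183), where it was before, and the bystanders are unmoved. Handing in.

```bash
python3 -c "
from station import *
hand_in();print(get_obs()['t'])"
```

```text
the job is handed in; nothing more can be done
the job is handed in; nothing more can be done
```

The job is done and handed in at about 24 s: the drawer was opened by its touch latch, the stamp stood in the tray, and the drawer pushed shut and latched.

- **Opening:** I pressed the front to its firm stop, about 9.5 mm in and at most about 13 N. On drawing back, the drawer sprang fully out; the cameras measured its face about 80 mm forward.
- **Stamp:** I gripped the wooden stamp by its knob; the pink, purple and turquoise ones were never touched. I stood it near the tray's centre. Its knob top measured 87 mm above the table, the height for standing upright.
- **Shutting:** I pushed the drawer to its second stop, about 12 mm past shut, at about 13.4 N along the push and 14 N in all. I eased off slowly.
- **Last checks:** With the arm drawn clear, both cameras placed the front back at its shut position, within about 3 mm. The robot touched nothing, and the neighbouring bystanders in the last crop looked unmoved.

Inside the closed drawer, I could only confirm the stamp by its base showing through the side gap, in the same place as before. That it is still upright after shutting rests on that and the slow push. The row block, tile bundle and mug were outside that last crop, and the arm did not go near them. The forces are readings at the end of each move, so a brief higher peak in between would not show. My first move command was refused (bad value) and moved nothing.

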